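# Wedge a pot riser's shelf board up to its height mark

### The job

Take the orange aluminium wedge and slide it, thin end first, under the front edge of the riser's hanging shelf board at the red tick, square to the board and flat on the shelf, until the board has risen to the red height mark and bears snugly up against the steel bracket. Let the wedge do the lifting - do not touch the board with the gripper - feel for the moment the board meets the bracket and do not force it. Leave the wedge there holding the board, and leave the other things on the shelf alone.

Things in the scene. Friction and masses are not known exactly. Their poses are not given: they have to be found in the camera images.
- wedge_grip (a point): Loose orange-painted aluminium wedge, 210 long x 34 wide, tapering evenly from 36 high at the thick (butt) end to 4 at the thin end (toe), 0.38 kg, flat underside on the shelf. This point: in its middle across the width, 25 from the butt face, 18 above its underside. x points along the wedge to the thin end, z up.
- wedge_toe (a point): Bottom middle of the wedge's thin end, 185 ahead of wedge_grip along its x and 18 below it. Same axes.
- wedge: The same wedge; origin: centre of its underside. x to the thin end, z up.
- riser: Fixed pot riser. Origin on the shelf surface under its middle; x points from its open front (75 before the origin) to its back, y to its hinged end, z up. Two white cheeks (150 deep, 16 thick, 66 high) stand 300 apart along y on screw feet that hold them 3 to 10 above the shelf (not measured); a steel rod joins them at the back, 54 above their undersides.
- tick_below (a point): Point on the shelf surface straight below the red tick on the board's front edge (75 before and 85 to the -y side of the riser's origin). The wedge goes under here, within 30 either side. The board's underside here is 11 to 18 above the shelf at the start and 8 higher once at the mark.
- board (a joint): Tilt of the board, rad: -0.035 as it hangs at the start, its free -y end on shelf pins 10 below the mark; 0 when level with the red height mark on the -y cheek, against the stainless angle bracket, which it cannot pass. Wooden board 150 deep x 292 long x 16 thick, about 0.5 kg, hinged 232 from the tick. The wedge holds it up and does not slide back.
- hinge_end (a point): Point on the shelf under the board's hinge line. What is felt: a level push of about 3 to 14 N (the more the hand also bears down, the more) slides the wedge while the board rises; once it meets the bracket the push climbs by about 4 N per mm. Snug is when it has climbed 9 to 14 N, so that wedge and board press on each other with 5 to 16 N; more strains the hinge.
- organiser: Bystander: three-tier blue organiser, 200 x 260 x 186 high.
- hex_case: Bystander: open black case of orange-handled hex keys, 118 x 150 x 107.
- hinge: Bystander: stainless butt hinge lying flat, 74 x 80 x 9.
- washer_bowl: Bystander: white bowl of washers, 100 across, 38 high.
- geranium_pot: Bystander: potted geranium, pot 110 across, 215 high with flowers.
- screwdriver: Bystander: red-handled screwdriver lying on the shelf.
- pencil: Bystander: flat red carpenter's pencil, 170 long.
Mind the look-alikes: they are no part of the job. Leave any green look-alike of the wedge alone.

How it is judged (in metres and radians):
On the way, in this order (a step that is already met when the one before it is completed fails the run):
1. the wedge's thin end lies under the board's front edge at the tick, before the board is lifted (x of wedge_toe in the frame of riser above -0.07 m and angle between wedge_toe's own z axis and vertical below 0.05 rad and height (world z) of wedge_toe below 0.008 m and y of wedge_toe in the frame of riser between -0.115 and -0.055 m and angle between the x axis of wedge_toe and the x axis of riser, either way round below 0.2 rad and value of joint board below -0.02 rad), for 0.1 s.
2. the wedge has raised the board to the mark and presses it snugly up to the bracket (value of joint board above -0.005 rad and contact force between wedge and board above 5 N and angle between wedge_toe's own z axis and vertical below 0.05 rad and y of wedge_toe in the frame of riser between -0.115 and -0.055 m and angle between the x axis of wedge_toe and the x axis of riser, either way round below 0.2 rad), for 0.2 s.
At the end, for the whole second after the job is handed in: The board's free end is level with the height mark (within 1.5 mm, 0.005 rad) and the released wedge, flat on the shelf and at rest under the front edge within 30 mm of the tick and square to it (within 0.2 rad), presses on the board with 5 to 16 N (all of step 2 and height (world z) of wedge_toe below 0.004 m and linear speed of wedge below 0.01 m/s); the robot touches nothing.
It fails at once if wedge and board press on each other with more than 16 N (contact force between wedge and board above 16 N).
It fails at once if the gripper or arm touches the board (contact force between any of the fingers, the arm and board above 1.5 N).
It fails at once if a bystander is moved more than 20 mm (distance of any of organiser, hex_case, hinge, washer_bowl, geranium_pot, screwdriver, pencil from where it was at the start of the episode above 0.02 m).
It also fails if it takes over 72 s, if anything falls off the work surface, if the arm or the gripper's body presses on something with over 40 N, if the wrist force passes 120 N, or if a joint passes its speed limit or range.

### The arm

A 6-joint arm with a two-finger parallel gripper is mounted at the origin on the work surface. World frame = base frame: x ahead of the robot, y to its left, z up, the work surface at z = 0. Lengths are in mm, angles in rad, forces in N, time in s.
With the tool pointing down it reaches from about 300 to 750 mm from the base axis. Payload 8.5 kg.
Tool frame: the origin (TCP) lies between the finger pads; the fingertips stand 22 mm ahead of it and the grasp point (between the pads) lies 3 mm ahead of it; z points along the fingers, x is the direction in which the jaws open and shut, and the axes are right-handed (so a half turn about z gives the same grasp; the last joint's range is limited). The gripper opens to 85 mm and grips with 20 to 120 N. Pads are 22 mm wide; open, the fingers measure 114 mm over their backs; the gripper's body (76 mm by 85 mm) begins 54 mm behind the grasp point. The pads swing forward as they close: fully open they stand 13 mm farther back than shut.
Start: joints at [-1.362, 0.381, 1.297, -0, 1.464, -0.215], TCP at [226.167, -501.327, 253.322] pointing down, gripper open.
Joint ranges: [-3.11, 3.11], [-0.89, 2.33], [0.22, 2.48], [-1.42, 4.56], [0.17, 2.85], [-2.88, 2.88]. Speed limits (rad/s): [2.39, 2.39, 3.14, 3.14, 3.14, 3.14].

### API

Orientations are given as a rotation vector (axis times angle).
In Python, from bench import sense, snapshot, hand_in, look_for, landmark_of gives the robot as it stands.
- The arm moves only by the tool play_rows, never from a script. Its argument "commands" is one flat list of numbers, 7 for each row, row after row: the turn, a rotation vector about the tool's x, y, z in rad, then the shift along the tool's x, y, z in cm, then the opening, from -1 (shut) to 1 (fully open), so that 0 is half open. In form: [rx, ry, rz, x, y, z, claw, rx, ry, rz, x, y, z, claw, ...]. A call has 1 to 10 rows; each row is the pose to reach, as a shift and turn from the pose measured when the call began, along the tool's axes at that moment; what a row does not reach only later rows make up. A row lasts 1/10 s, in which the tool goes at most 50 mm and 8.59 degrees, less where a joint would pass 70% of its speed; a pose out of reach is approached as far as the arm can. A call with a gripper value outside its range is refused whole. The fingers move at their own pace and stop on an object; "grip_force" is the grip in N (left out, the last holds). Time passes only in rows, so rows that repeat a pose let the fingers close. It gives the time, the measured TCP pose, the force and the opening at its end, in the units of the state.
- sense(): the state, without advancing time (a new reading comes with each control period).
- snapshot(name): name is "scene" or "side" or "wrist"; returns a dict with "color" (384x512x3 uint8, red, green, blue), "z_map" (384x512 float32, mm along the optical axis (not along the pixel's ray), 0 where there is no reading), "camera_matrix" (3x3 intrinsics, pixels), "k1" (the pictures are not rectified: a ray, as slopes to the right and down, at radius r is drawn at 1 + k1 r^2 times it, then the intrinsics apply), "R" (3x3) and "t" (3): a world point X has camera coordinates R X + t. Camera axes: x right, y down, z forward; pixel columns grow to the right and rows downward; lengths in mm; the calibration is good to about 2 mm. A picture is of the moment at which its call begins.
- hand_in(): hands the job in, once; it reports no verdict.
Trained networks look in the newest picture that a camera, given by its name, has taken for a name from the list of things; names that differ only in an ending like _2 or _b are one class to them, and where a whole thing is asked for, a point or a joint stands for the part that bears it (a point fixed in the world has none). Each returns a list of dicts, best first, with "score" (0 to 1); they miss things now and then, are a little off and sometimes report something else, mostly with a low value. They report only what shows in the picture. A call takes as long as a camera call. They do not tell look-alikes from the thing itself.
- look_for(camera, target): "rect" ([left, top, width, height] in pixels, round what is visible of it).
- landmark_of(camera, target): "centre" ([row, column] in pixels: a listed point, or the origin of a listed thing).
The state is a dict: "t": time; "joint_pos": joint angles; "joint_velocities": joint speeds; "effort": joint torques, N m; "ee_pos": TCP position; "tcp_rot": TCP orientation; "wrist_force": force on the tool from outside, world axes, zero at the start; "torque": the same for the moment, N m; "gripper_width": finger opening in mm.
Only numpy, scipy, OpenCV 4.12 (cv2) and the standard library are available. Lean on these libraries where they do the work, as an engineer would, in place of code of your own. Each camera call takes 0.05 s, during which the arm holds its last target. There are 200 camera calls.

## Working session

There is one attempt and no reset: what is moved stays moved. The work goes in short steps, Python scripts to look and compute and a tool call to move; the robot and the scene stay as the last step left them, time stands still between calls to the robot, and variables do not carry over. Pictures are saved under pics/ and viewed, about 8 in all and at most 12, crops included, and the job is handed in when it is done.

Besides the shell and the picture viewer there is one more tool, called after "Call:" by a JSON object that holds its "method" and its "body". play_rows: Moves the arm, as the interface text tells. Its arguments: {"type":"object","properties":{"commands":{"type":"array","items":{"type":"number"}},"grip_force":{"type":"number"}},"required":["commands"]}

```bash
mkdir -p pics
cat > h.py <<'E'
import numpy as np, cv2
from bench import sense, snapshot, hand_in, look_for, landmark_of
def save(n,im,s=1):
    cv2.imwrite('pics/'+n,cv2.resize(im[...,::-1],None,fx=s,fy=s,interpolation=cv2.INTER_CUBIC))
def cloud(s):
    h,w=s['z_map'].shape; v,u=np.mgrid[:h,:w]
    K=s['camera_matrix']; d=np.array([s['k1'],0,0,0],float)
    p=cv2.undistortPoints(np.stack([u,v],-1).reshape(-1,1,2).astype(np.float64),K,d).reshape(h,w,2)
    z=s['z_map'][...,None]; c=np.concatenate([p*z,z],-1)
    X=(c-s['t'])@s['R']; X[s['z_map']==0]=np.nan
    return X
def ray(s,u,v,z):
    K=s['camera_matrix']; d=np.array([s['k1'],0,0,0],float)
    p=cv2.undistortPoints(np.array([[[u,v]]],float),K,d)[0,0]
    D=s['R'].T@np.array([p[0],p[1],1]); C=-s['R'].T@s['t']
    return C+D*(z-C[2])/D[2]
E
python3 - <<'E'
from h import *
print(sense())
ims=[]
for n in ['scene','side']:
    s=snapshot(n); X=cloud(s); np.savez(n+'.npz',X=X,**s); ims.append(s['color'])
    for t in ['wedge_grip','wedge_toe','wedge','riser','tick_below','board','hinge_end']:
        print(n,t,[(round(float(r['score']),2),[int(x) for x in r['centre']],X[int(r['centre'][0]),int(r['centre'][1])].round()) for r in landmark_of(n,t)[:3] ])
save('scene.png',ims[0],1.5); save('side.png',ims[1],1.5)
E
```

```text
{'t': 0.0, 'joint_pos': array([-1.36235493e+00,  3.81182286e-01,  1.29831272e+00, -6.70537134e-06,
        1.46359179e+00, -2.15312539e-01]), 'joint_velocities': array([ 0.00112308, -0.00069093,  0.00243133, -0.00129347,  0.00027966,
        0.0003064 ]), 'effort': array([-9.57721386e-04, -4.48463452e+01, -2.31279713e+01, -2.93379871e-04,
        4.72161992e-03,  4.27256737e-05]), 'ee_pos': array([ 226.08243542, -501.07631673,  252.70159523]), 'tcp_rot': array([-2.63803771e+00,  1.70403293e+00,  1.66073972e-03]), 'wrist_force': array([ 0.24537969, -0.56659979,  0.08192265]), 'torque': array([-0.04885875, -0.00650833,  0.02254658]), 'gripper_width': 85.82197565051861}
scene wedge_grip [(0.8, [209, 223], array([ 473., -108.,   34.])), (0.68, [228, 166], array([ 379., -319.,   31.])), (0.62, [154, 326], array([623., 373., 100.]))]
scene wedge_toe [(0.79, [244, 236], array([ 612., -192.,   -0.])), (0.61, [259, 199], array([ 563., -332.,    3.]))]
scene wedge [(0.9, [226, 229], array([ 544., -153.,   21.]))]
scene riser []
scene tick_below []Traceback (most recent call last):
  File "<stdin>", line 7, in <module>
ValueError: it knows: geranium_pot, hex_case, hinge, hinge_end, organiser, pencil, riser, screwdriver, tick_below, washer_bowl, wedge, wedge_grip, wedge_toe
```

Run:
```python
from h import *
ims=[]
for n in ['scene','side']:
    s=snapshot(n); X=cloud(s); np.savez(n+'.npz',X=X,**s); ims.append(s['color'])
    print(n,(-s['R'].T@s['t']).round())
    for t in ['wedge_grip','wedge_toe','wedge','riser','tick_below','hinge_end']:
        print(n,t,[(round(float(r['score']),2),[int(x) for x in r['centre']],X[int(r['centre'][0]),int(r['centre'][1])].round()) for r in landmark_of(n,t)[:3] ])
save('all.png',np.vstack(ims)[:, :],0.78*1)
save('scene.png',ims[0],1.5); save('side.png',ims[1],1.5)
```

```text
scene [ 1416. -1035.  1200.]
scene wedge_grip [(0.82, [211, 224], array([ 478., -109.,   28.])), (0.64, [228, 166], array([ 379., -319.,   32.]))]
scene wedge_toe [(0.83, [257, 199], array([ 556., -326.,    3.])), (0.69, [245, 239], array([ 624., -188.,   -0.]))]
scene wedge [(0.76, [243, 181], array([ 468., -328.,   18.]))]
scene riser [(0.72, [273, 123], array([ 402., -550.,   -2.])), (0.47, [171, 283], array([495., 244.,  24.]))]
scene tick_below []
scene hinge_end [(0.54, [280, 247], array([ 836., -387.,  150.]))]
side [  80.  879. 1299.]
side wedge_grip [(0.83, [188, 284], array([460., -84.,  25.])), (0.63, [159, 322], array([ 376., -285.,   36.]))]
side wedge_toe [(0.89, [160, 260], array([ 621., -198.,    3.])), (0.75, [143, 286], array([ 561., -338.,    5.]))]
side wedge [(0.89, [175, 275], array([nan, nan, nan])), (0.66, [156, 305], array([ 456., -301.,    3.]))]
side riser []
side tick_below []
side hinge_end []
```

View pics/scene.png

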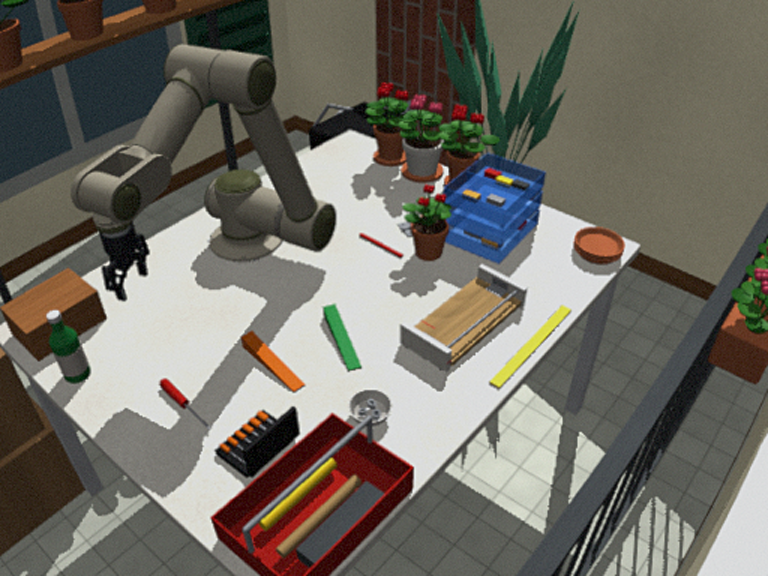

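View pics/side.png

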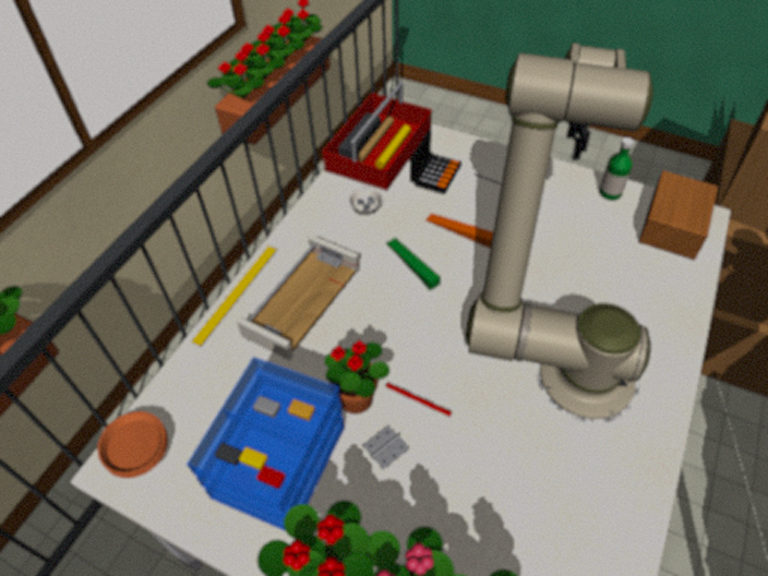

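The orange wedge, at scene full-resolution pixels (181,240), fits the task. The green one at (228,225) is the look-alike. The riser is at about (308,210) in scene and (200,195) in side. Next I'll confirm this in a crop and measure poses.

Run:
```python
from h import *
A=np.load('scene.npz');B=np.load('side.npz')
a=A['color'][170:270,150:360]; b=B['color'][145:240,150:340]
a=cv2.resize(a,(800,381),interpolation=cv2.INTER_CUBIC); b=cv2.resize(b[:,:],(430,215),interpolation=cv2.INTER_CUBIC)
c=np.zeros((600,800,3),np.uint8); c[:381]=a; c[385:600,:430]=b
save('crop.png',c)
for n,s in (('scene',A),('side',B)):
    X=s['X']; hsv=cv2.cvtColor(s['color'],cv2.COLOR_RGB2HSV).astype(int)
    m=(hsv[...,0]>6)&(hsv[...,0]<18)&(hsv[...,1]>190)&(X[...,0]>300)&(X[...,0]<620)&(X[...,1]>-420)&(X[...,1]<-200)&(X[...,2]<60)
    P=X[m]; r=cv2.minAreaRect(P[:,:2].astype(np.float32)); print(n,m.sum(),r, cv2.boxPoints(r).round())
    i=np.nonzero(m); print(np.array(i).min(1),np.array(i).max(1))
    # riser: points height 55..90 in region
    m=(X[...,0]>440)&(X[...,0]<900)&(X[...,1]>-150)&(X[...,1]<320)&(X[...,2]>55)&(X[...,2]<85)&(hsv[...,1]<60)&(hsv[...,2]>120)
    k,l,st,ce=cv2.connectedComponentsWithStats(m.astype(np.uint8))
    for j in range(1,k):
        if st[j,4]>20:
            P=X[l==j]; r=cv2.minAreaRect(P[:,:2].astype(np.float32)); print('cheek',st[j],r,np.percentile(P[:,2],[5,50,95]).round(1))
    m=(hsv[...,0]>8)&(hsv[...,0]<25)&(hsv[...,1]>60)&(X[...,0]>440)&(X[...,0]<900)&(X[...,1]>-100)&(X[...,1]<320)&(X[...,2]>18)&(X[...,2]<50)
    P=X[m]; r=cv2.minAreaRect(P[:,:2].astype(np.float32)); print('board',m.sum(),r,cv2.boxPoints(r).round())
```

```text
scene 461 ((458.1913757324219, -320.5289306640625), (35.21765899658203, 208.7593231201172), 83.81095886230469) [[ 353. -327.]
 [ 560. -349.]
 [ 564. -314.]
 [ 356. -292.]]
[221 161] [260 201]
cheek [319 176  32  18 126] ((742.9447631835938, 257.95037841796875), (24.550071716308594, 149.22256469726562), 87.4510498046875) [64.4 70.  74.3]
cheek [267 194  77  42 221] ((724.219482421875, 82.05592346191406), (304.370361328125, 148.02951049804688), 89.42134857177734) [59.2 67.2 73.8]
board 1749 ((638.301513671875, 127.70411682128906), (297.3702392578125, 390.1981201171875), 78.6397476196289) [[418.  20.]
 [800. -56.]
 [859. 235.]
 [476. 312.]]
side 277 ((454.18414306640625, -315.1033935546875), (40.79022216796875, 204.78038024902344), 81.41683197021484) [[ 350. -320.]
 [ 552. -351.]
 [ 558. -310.]
 [ 356. -280.]]
[144 286] [163 328]
cheek [205 157  34  18 158] ((725.2156982421875, -56.37982940673828), (20.737712860107422, 151.66412353515625), 85.88490295410156) [58.4 68.3 72.8]
cheek [168 176  30  35  61] ((791.6724243164062, 128.2158966064453), (187.11143493652344, 12.100122451782227), 85.70947265625) [57.3 61.8 66.4]
cheek [158 211  35  21 216] ((746.2387084960938, 257.20745849609375), (26.081296920776367, 152.75318908691406), 81.28483581542969) [58.1 69.9 75.3]
board 1988 ((615.969482421875, 119.55522918701172), (297.2430725097656, 437.5650634765625), 75.00308990478516) [[366.  33.]
 [789. -81.]
 [866. 207.]
 [443. 320.]]
```

View pics/crop.png

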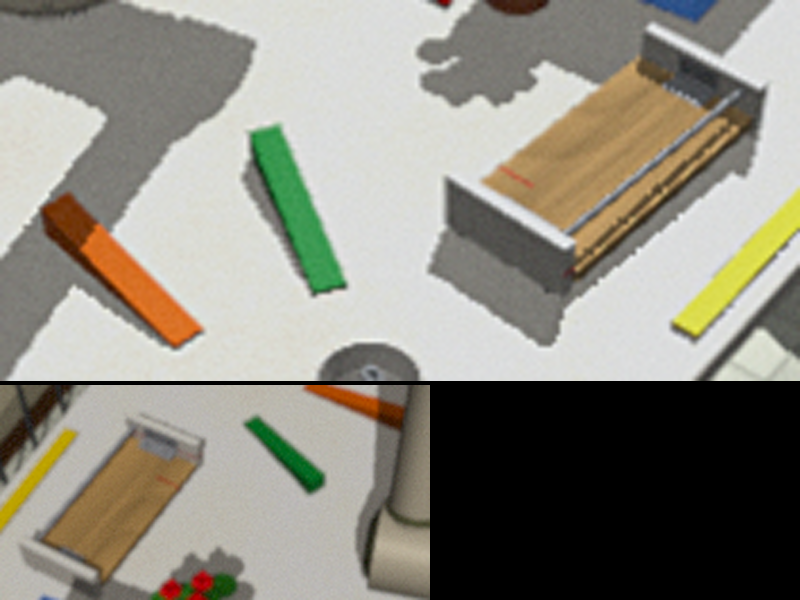

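Run:
```python
from h import *
for n in ('scene','side'):
    s=np.load(n+'.npz'); X=s['X']; hsv=cv2.cvtColor(s['color'],cv2.COLOR_RGB2HSV).astype(int)
    reg=(X[...,0]>640)&(X[...,0]<840)&(X[...,1]>-80)&(X[...,1]<280)
    m=reg&((hsv[...,0]<6)|(hsv[...,0]>174))&(hsv[...,1]>110)&(X[...,2]<50)
    print(n,'tick',X[m].round(1).tolist()[:12], np.argwhere(m).tolist()[:12])
    for lo,hi in ((-80,-30),(230,280)):
        m=reg&(X[...,2]>64)&(X[...,2]<80)&(X[...,1]>lo)&(X[...,1]<hi)&(hsv[...,1]<60)
        P=X[m]; r=cv2.minAreaRect(P[:,:2].astype(np.float32)); f=cv2.fitLine(P[:,:2].astype(np.float32),cv2.DIST_HUBER,0,.01,.01).ravel()
        print(m.sum(),np.round(r[0]),np.round(r[1]),'ang',np.degrees(np.arctan2(f[1],f[0])),np.median(P[:,2]))
    # board front edge: lowest-x board top points per y bin
    m=reg&(hsv[...,0]>8)&(hsv[...,0]<25)&(hsv[...,1]>60)&(X[...,2]>15)&(X[...,2]<50)
    P=X[m]
    for y in range(-40,240,40):
        Q=P[abs(P[:,1]-y)<10]
        if len(Q): print(y,len(Q),Q[:,0].min().round(),Q[:,0].max().round(),np.median(Q[:,2]).round(1))
    # wedge edges: fit line
    m=(hsv[...,0]>4)&(hsv[...,0]<18)&(hsv[...,1]>190)&(X[...,0]>300)&(X[...,0]<620)&(X[...,1]>-420)&(X[...,1]<-200)&(X[...,2]<60)
    f=cv2.fitLine(X[m][:,:2].astype(np.float32),cv2.DIST_HUBER,0,.01,.01).ravel(); print('wedge',f,np.degrees(np.arctan2(f[1],f[0])))
```

```text
scene tick [[801.9, -60.9, 40.2]] [[240, 300]]
161 [725. -60.] [ 22. 153.] ang -2.5943542 68.84200492791663
132 [743. 256.] [ 28. 149.] ang -3.5689592 69.83879952225595
-40 17 788.0 801.0 23.1
0 139 654.0 805.0 26.8
40 149 655.0 808.0 28.3
80 146 660.0 810.0 29.3
120 138 661.0 813.0 31.1
160 127 663.0 814.0 32.0
200 123 665.0 817.0 33.8
wedge [ 9.9649048e-01 -8.3705902e-02  4.5596536e+02 -3.2235883e+02] -4.801614
side tick [] []
133 [725. -54.] [151.  37.] ang -3.6586537 68.75256311717217
182 [746. 254.] [ 30. 153.] ang -4.5142736 70.4741418585101
-40 62 650.0 797.0 23.5
0 136 653.0 800.0 26.6
40 149 655.0 801.0 27.8
80 144 657.0 798.0 29.0
120 155 659.0 802.0 30.3
160 159 663.0 804.0 34.4
200 165 664.0 803.0 35.2
wedge [ 9.8204738e-01 -1.8863443e-01  4.3946219e+02 -3.0751233e+02] -10.873102
```

Call:
{"method": "play_rows", "body": {"commands": [0,0,0.15,0,0,-2,1,0,0,0.3,0,0,-2,1,0,0,0.45,0,0,-2,1,0,0,0.53,0,0,-2,1,0,0,0.53,0,0,-2,1]}}

```text
t: 1.5
ee_pos: [226.2, -501.3, 273.4]
tcp_rot: [-2.1, 2.337, -0.0]
wrist_force: [-0.3, 0.2, -0.3]
gripper_width: 85.3
```

Call:
{"method": "play_rows", "body": {"commands": [0,0,0,-4,-3.1,0,1,0,0,0,-8,-6.2,0,1,0,0,0,-12,-9.2,0,1,0,0,0,-16,-12.3,0,1,0,0,0,-20,-15.4,1,1,0,0,0,-20,-15.4,3,1,0,0,0,-20,-15.4,3,1,0,0,0,-20,-15.4,3,1]}}

```text
t: 2.3
ee_pos: [400.4, -319.3, 243.7]
tcp_rot: [2.101, -2.335, -0.0]
wrist_force: [-0.4, 0.3, -0.1]
gripper_width: 85.3
```

Run:
```python
from h import *
s=snapshot('wrist'); X=cloud(s); np.savez('wrist.npz',X=X,**s); save('w1.png',s['color'],1)
print(sense()['ee_pos'],sense()['tcp_rot'],(-s['R'].T@s['t']).round())
hsv=cv2.cvtColor(s['color'],cv2.COLOR_RGB2HSV).astype(int)
m=(hsv[...,0]>4)&(hsv[...,0]<18)&(hsv[...,1]>170)&(X[...,2]<60)
k,l,st,ce=cv2.connectedComponentsWithStats(m.astype(np.uint8)); j=1+st[1:,4].argmax(); print(st[j])
P=X[l==j]; r=cv2.minAreaRect(P[:,:2].astype(np.float32)); print(r,cv2.boxPoints(r).round(1)); print(np.percentile(P[:,2],[1,50,99]))
f=cv2.fitLine(P[:,:2].astype(np.float32),cv2.DIST_HUBER,0,.01,.01).ravel(); print(f,np.degrees(np.arctan2(f[1],f[0])))
for t in ['wedge_grip','wedge_toe','wedge']: print(t,[(round(float(q['score']),2),ray(s,q['centre'][1],q['centre'][0],{'wedge_grip':18}.get(t,0)).round(1)) for q in landmark_of('wrist',t)])
```

```text
[ 400.32964263 -319.81137059  244.10202115] [ 2.09947032e+00 -2.33674958e+00  1.66190832e-03] [ 473. -327.  363.]
[ 229    0   34  116 3393]
((504.2125549316406, -323.0306091308594), (32.034515380859375, 111.16754150390625), 83.40546417236328) [[ 447.2 -332.6]
 [ 557.6 -345.3]
 [ 561.3 -313.5]
 [ 450.8 -300.7]]
[ 2.80299136 10.96033205 19.52682052]
[ 9.8564810e-01 -1.6881295e-01  5.0850970e+02 -3.2288861e+02] -9.718809
wedge_grip [(0.97, array([ 376.8, -309.6,   18. ])), (0.77, array([ 460.9, -103.4,   18. ]))]
wedge_toe []
wedge [(0.73, array([ 527.2, -146. ,    0. ])), (0.56, array([ 401.8, -543. ,    0. ]))]
```

View pics/w1.png

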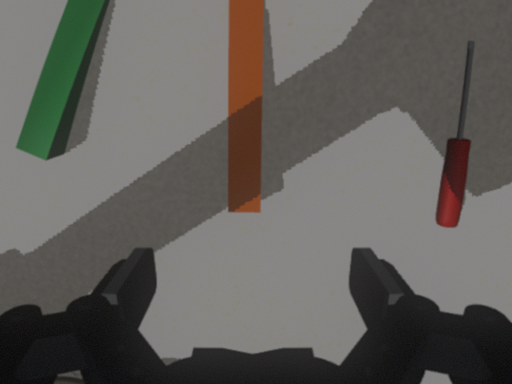

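Run:
```python
from h import *
s=np.load('wrist.npz'); X=s['X']
hsv=cv2.cvtColor(s['color'],cv2.COLOR_RGB2HSV).astype(int)
m=(hsv[...,0]>4)&(hsv[...,0]<18)&(hsv[...,1]>140)&(hsv[...,2]>50)
k,l,st,ce=cv2.connectedComponentsWithStats(m.astype(np.uint8)); j=1+st[1:,4].argmax(); print(st[j])
P=X[l==j]; P=P[~np.isnan(P[:,0])]
th=4+ (32/210)*0
for v in range(5,212,20):
    c=np.nonzero(l[v]==j)[0]; a,b=X[v,c[1]],X[v,c[-2]]; print(v,c[0],c[-1],a.round(1),b.round(1),np.linalg.norm(a-b).round(1))
mid=np.array([X[v,np.nonzero(l[v]==j)[0]][1:-1,:2].mean(0) for v in range(3,208)])
f=np.polyfit(mid[:,0],mid[:,1],1); print('axis y=',f,np.degrees(np.arctan(f[0])),'xmin',np.percentile(P[:,0],.5), 'y at 378',np.polyval(f,378))
```

```text
[ 229    0   34  212 6783]
5 230 262 [ 555.8 -314.5    4.5] [ 552.8 -343.8    4. ] 29.4
25 230 262 [ 537.  -312.4    6.4] [ 533.9 -341.8    6.6] 29.6
45 229 262 [ 518.  -309.4    9.9] [ 514.7 -339.8   10.6] 30.6
65 229 261 [ 499.  -307.2   12. ] [ 495.8 -336.9   13.1] 29.9
85 229 261 [ 479.8 -305.2   16.5] [ 476.7 -335.    14.8] 30.0
105 229 260 [ 460.5 -303.1   19.5] [ 457.5 -332.    20. ] 29.0
125 229 260 [ 440.9 -300.8   21.4] [ 437.9 -330.    22. ] 29.3
145 229 260 [ 421.2 -298.6   25.1] [ 417.9 -328.    23.4] 29.6
165 229 259 [ 401.  -296.2   26.7] [ 398.4 -324.9   28.8] 28.9
185 229 259 [ 380.8 -294.    30.6] [ 377.8 -322.8   30.7] 29.0
205 229 259 [ 360.2 -291.6   33.9] [ 357.2 -320.7   34.2] 29.2
 ** On entry to DLASCL parameter number  4 had an illegal value
 ** On entry to DLASCL parameter number  4 had an illegal value
 ** On entry to DLASCL parameter number  4 had an illegal value
 ** On entry to DLASCL parameter number  4 had an illegal value
 ** On entry to DLASCL parameter number  5 had an illegal value
 ** On entry to DLASCL parameter number  4 had an illegal valueTraceback (most recent call last):
  File "<stdin>", line 11, in <module>
    c, resids, rank, s = lstsq(lhs, rhs, rcond)
                         ~~~~~^^^^^^^^^^^^^^^^^
    x, resids, rank, s = _umath_linalg.lstsq(a, b, rcond,
                         ~~~~~~~~~~~~~~~~~~~^^^^^^^^^^^^^
                                             signature=signature)
                                             ^^^^^^^^^^^^^^^^^^^^
    raise LinAlgError("SVD did not converge in Linear Least Squares")
numpy.linalg.LinAlgError: SVD did not converge in Linear Least Squares
```

Call:
{"method": "play_rows", "body": {"commands": [0,0,0.01,-0.9,2.3,4,1,0,0,0.01,-0.9,2.35,8,1,0,0,0.01,-0.9,2.35,12,1,0,0,0.01,-0.9,2.35,16,1,0,0,0.01,-0.9,2.35,19,1,0,0,0.01,-0.9,2.35,20.5,1,0,0,0.01,-0.9,2.35,21.6,1,0,0,0.01,-0.9,2.35,21.6,1,0,0,0.01,-0.9,2.35,21.6,1], "grip_force": 40}}

```text
t: 3.4
ee_pos: [378.2, -309.2, 28.8]
tcp_rot: [2.086, -2.349, 0.004]
wrist_force: [0.5, -0.6, 0.5]
gripper_width: 85.2
```

Call:
{"method": "play_rows", "body": {"commands": [0,0,0,0,0,0.1,0.4,0,0,0,0,0,0.1,0,0,0,0,0,0,0.1,-0.2,0,0,0,0,0,0.1,-0.4,0,0,0,0,0,0.1,-0.6,0,0,0,0,0,0.1,-1,0,0,0,0,0,0.1,-1,0,0,0,0,0,0.1,-1], "grip_force": 40}}

```text
t: 4.2
ee_pos: [378.3, -309.3, 28.3]
tcp_rot: [2.086, -2.348, 0.005]
wrist_force: [-0.9, 1.2, 5.8]
gripper_width: 33.4
```

Call:
{"method": "play_rows", "body": {"commands": [0,0,0,0,0,-0.5,-1,0,0,0,0,0,-2,-1,0,0,0,0,0,-5,-1,0,0,0,0,0,-8,-1,0,0,0,0,0,-8,-1,0,0,0,0,0,-8,-1], "grip_force": 60}}

```text
t: 4.8
ee_pos: [377.8, -308.7, 108.0]
tcp_rot: [2.086, -2.348, 0.005]
wrist_force: [-0.3, -0.1, -3.3]
gripper_width: 33.3
```

Run:
```python
from h import *
q=sense(); print(q['ee_pos'],q['tcp_rot'],q['wrist_force'],q['torque'],q['gripper_width'])
s=snapshot('wrist'); X=cloud(s); save('w2.png',s['color'],1)
hsv=cv2.cvtColor(s['color'],cv2.COLOR_RGB2HSV).astype(int)
m=(hsv[...,0]>4)&(hsv[...,0]<18)&(hsv[...,1]>140)&(hsv[...,2]>50)
k,l,st,ce=cv2.connectedComponentsWithStats(m.astype(np.uint8)); j=1+st[1:,4].argmax(); print(st[j])
P=X[l==j]; P=P[~np.isnan(P[:,0])]
for a in range(int(P[:,0].min()),int(P[:,0].max()),25):
    Q=P[abs(P[:,0]-a)<4]
    if len(Q)>5: print(a,len(Q),np.median(Q,0).round(1))
```

```text
[ 377.84475766 -308.73417454  107.9773671 ] [ 2.08632032 -2.34829841  0.00462328] [-0.27772154 -0.11670062 -3.31788742] [ 0.0109189   0.22268721 -0.00673559] 33.34310883284575
[  205     0    92   341 29679]
346 10 [ 349.7 -319.4  114.2]
371 1590 [ 371.  -308.2  111.8]
396 1702 [ 396.  -310.4  107.8]
421 1875 [ 421.  -313.5  103.8]
446 1975 [ 446.  -316.2   99.9]
471 2053 [ 471.  -319.    95.9]
```

Call:
{"method": "play_rows", "body": {"commands": [0,0,-0.01,-4,-0.2,0,-1,0,0,-0.02,-8,-0.4,0,-1,0,0,-0.03,-12.5,-0.6,0,-1,0,0,-0.04,-17,-0.8,0,-1,0,0,-0.05,-21.5,-1.0,0,-1,0,0,-0.054,-26,-1.2,0,-1,0,0,-0.054,-30.5,-1.4,0,-1,0,0,-0.054,-33.5,-1.6,0,-1,0,0,-0.054,-34.6,-1.6,0,-1,0,0,-0.054,-34.6,-1.6,0,-1]}}

```text
t: 5.85
ee_pos: [433.6, 34.3, 105.9]
tcp_rot: [2.151, -2.288, -0.002]
wrist_force: [-0.4, -0.1, -2.7]
gripper_width: 32.8
```

Run:
```python
from h import *
q=sense(); print(q['ee_pos'],q['tcp_rot'],q['wrist_force'],q['torque'])
s=snapshot('wrist'); X=cloud(s); np.savez('wrist2.npz',X=X,**s); save('w3.png',s['color'],1.5)
hsv=cv2.cvtColor(s['color'],cv2.COLOR_RGB2HSV).astype(int)
m=((hsv[...,0]<5)|(hsv[...,0]>174))&(hsv[...,1]>110)&(X[...,2]<50)
print('tick',m.sum(),np.argwhere(m).mean(0) if m.any() else 0,X[m].min(0).round(1),X[m].max(0).round(1),np.median(X[m],0).round(1))
m=(hsv[...,0]>8)&(hsv[...,0]<25)&(hsv[...,1]>60)&(X[...,2]>12)&(X[...,2]<50)&(X[...,0]>635)
P=X[m]
for y in range(-40,240,20):
    Q=P[abs(P[:,1]-y)<6]
    if len(Q)>10: print(y,len(Q),Q[:,0].min().round(1),np.median(Q[Q[:,0]<Q[:,0].min()+15][:,2]).round(1))
for t in ['riser','tick_below','hinge_end','wedge_toe']: print(t,[(round(float(q['score']),2),ray(s,q['centre'][1],q['centre'][0],80 if 'w' in t else 0).round(1)) for q in landmark_of('wrist',t)])
```

```text
[433.61504585  34.29709994 105.88850697] [ 2.15063615e+00 -2.28759175e+00 -1.51091298e-03] [-0.40498692 -0.13619045 -2.66281201] [-0.0114884   0.2403415  -0.02228291]
tick 1468 [289.68051771  14.33855586] [314.6 220.2   3.7] [424.7 237.9   9.4] [368.9 227.3   7. ]
riser []
tick_below []
hinge_end []
wedge_toe []
```

View pics/w3.png

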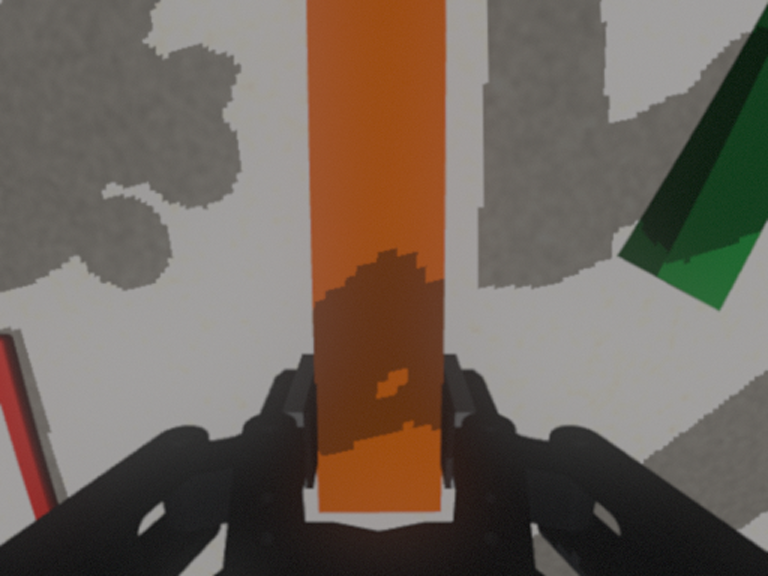

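Call:
{"method": "play_rows", "body": {"commands": [0,0,0,0,0,2.5,-1,0,0,0,0,0,5,-1,0,0,0,0,0,6.5,-1,0,0,0,0,0,7.2,-1,0,0,0,0,0,7.5,-1,0,0,0,0,0,7.5,-1,0,0,0,0,0,7.5,-1]}}

```text
t: 6.8
ee_pos: [434.6, 31.9, 32.3]
tcp_rot: [-2.147, 2.293, -0.003]
wrist_force: [0.9, -0.8, -3.0]
gripper_width: 32.8
```

```bash
cat > look.py <<'E'
from h import *
import sys
q=sense(); print(q['ee_pos'],q['tcp_rot'],q['wrist_force'],q['torque'])
ims=[]
for n,(r0,r1,c0,c1) in (('scene',(165,265,200,360)),('side',(140,240,150,310))):
    s=snapshot(n); X=cloud(s); np.savez(n+'2.npz',X=X,**s); ims.append(s['color'][r0:r1,c0:c1])
    hsv=cv2.cvtColor(s['color'],cv2.COLOR_RGB2HSV).astype(int)
    m=(hsv[...,0]>3)&(hsv[...,0]<13)&(hsv[...,1]>190)&(hsv[...,2]>60)&(X[...,0]>400)&(X[...,0]<760)&(X[...,1]>-30)&(X[...,1]<80)&(X[...,2]<60)
    P=X[m]; print(n,m.sum())
    if m.sum()>20:
        f=cv2.fitLine(P[:,:2].astype(np.float32),cv2.DIST_HUBER,0,.01,.01).ravel(); print('dir',np.degrees(np.arctan2(f[1],f[0])),f[2:],'xmax',np.percentile(P[:,0],99.5))
    print('toe',[(round(float(r['score']),2),ray(s,r['centre'][1],r['centre'][0],0).round(1)) for r in landmark_of(n,'wedge_toe')[:3]])
save(sys.argv[1],np.vstack(ims),3)
E
python3 look.py l1.png
```

```text
[434.5540621   31.93723367  32.30779441] [-2.14693413  2.29345362 -0.00293902] [ 0.9001751  -0.79612413 -2.95047957] [-0.01756086  0.18345928  0.00511614]
scene 76
dir -9.748028 [484.24243   14.478372] xmax 590.6483005460689
toe [(0.73, array([ 619.6, -196.5,    0. ])), (0.64, array([624.8,  30.7,   0. ]))]
side 137
dir -6.8748183 [505.86618  32.66357] xmax 614.2359560886017
toe [(0.94, array([625.9,  11.3,   0. ])), (0.6, array([ 623.9, -195. ,    0. ])), (0.46, array([479.2, 280.2,   0. ]))]
```

View pics/l1.png

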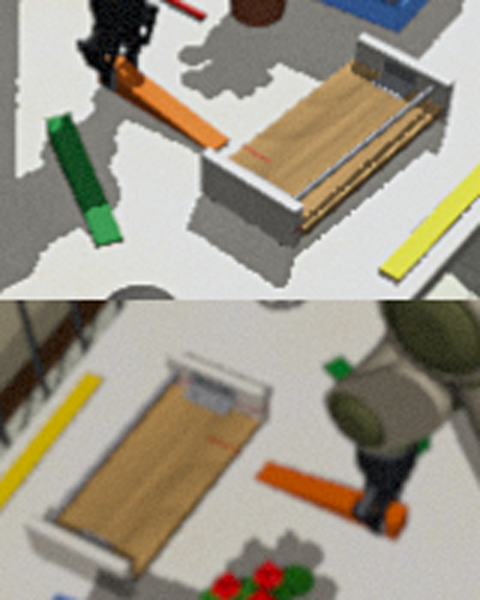

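Run:
```python
from h import *
for n,u,v in (('scene',281,214),('scene',285,216),('side',228.3,189),('side',224,187.3)):
    s=np.load(n+'2.npz'); print(n,ray(s,u,v,27).round(1), s['X'][int(v),int(u)].round(1))
```

```text
scene [657.5  17.4  27. ] [657.5  17.4  27.1]
scene [676.1  18.1  27. ] [677.   16.8  28.4]
side [656.8  15.4  27. ] [657.7  16.1  27.4]
side [676.5  15.   27. ] [679.5  10.4  22.2]
```

Call:
{"method": "play_rows", "body": {"commands": [0,0,0,0,0,0.2,-1,0,0,0,0,0,0.3,-1,0,0,0,0,0,0.3,-1]}}

```text
t: 7.3
ee_pos: [434.4, 32.1, 29.0]
tcp_rot: [2.147, -2.293, 0.003]
wrist_force: [-0.2, -0.2, -3.4]
gripper_width: 33.0
```

Call:
{"method": "play_rows", "body": {"commands": [0,0,0,0,0,0.05,-1,0,0,0,0,0,0.1,-1,0,0,0,0,0,0.1,-1]}}

```text
t: 7.6
ee_pos: [434.4, 32.1, 28.4]
tcp_rot: [-2.147, 2.293, -0.003]
wrist_force: [-3.3, 0.6, 3.8]
gripper_width: 33.1
```

Call:
{"method": "play_rows", "body": {"commands": [0,0,0,0,-0.5,-0.02,-1,0,0,0,0,-1.5,-0.02,-1,0,0,0,0,-2.5,-0.02,-1,0,0,0,0,-3.5,-0.02,-1,0,0,0,0,-4.5,-0.02,-1,0,0,0,0,-5.2,-0.02,-1,0,0,0,0,-5.5,-0.02,-1,0,0,0,0,-5.5,-0.02,-1,0,0,0,0,-5.5,-0.02,-1,0,0,0,0,-5.5,-0.02,-1]}}

```text
t: 8.6
ee_pos: [489.1, 28.6, 28.7]
tcp_rot: [-2.147, 2.293, -0.003]
wrist_force: [0.5, 0.1, -2.6]
gripper_width: 33.0
```

Call:
{"method": "play_rows", "body": {"commands": [0,0,0,0,-0.3,0.04,-1,0,0,0,0,-0.8,0.04,-1,0,0,0,0,-1.3,0.04,-1,0,0,0,0,-1.8,0.04,-1,0,0,0,0,-2.2,0.04,-1,0,0,0,0,-2.2,0.04,-1]}}

```text
t: 9.2
ee_pos: [512.1, 27.0, 28.4]
tcp_rot: [-2.147, 2.292, -0.005]
wrist_force: [2.9, 0.0, -0.8]
gripper_width: 33.0
```

```bash
python3 look.py l2.png
```

```text
[512.08132442  26.98262301  28.40681727] [-2.14652062  2.29226868 -0.00508681] [ 2.90046632  0.03607259 -0.80639064] [ 0.03138357 -0.21948053  0.03084447]
scene 59
dir -23.230791 [548.9071    15.423128] xmax 598.8441320250524
toe [(0.97, array([ 616.3, -190.7,    0. ])), (0.69, array([691.3,  11. ,   0. ]))]
side 98
dir -4.235747 [563.7867    26.050732] xmax 656.7768773645398
toe [(0.78, array([704.4,  11.9,   0. ]))]
```

View pics/l2.png

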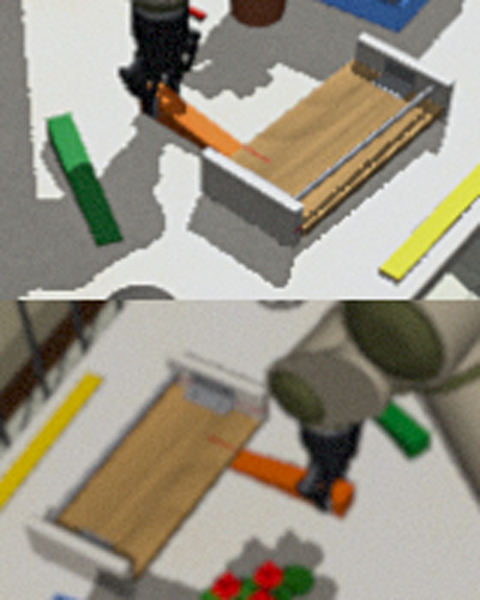

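Call:
{"method": "play_rows", "body": {"commands": [0,0,0,0,-0.3,0.01,-1,0,0,0,0,-0.7,0.01,-1,0,0,0,0,-1.1,0.01,-1,0,0,0,0,-1.4,0.01,-1,0,0,0,0,-1.6,0.01,-1,0,0,0,0,-1.8,0.01,-1]}}

```text
t: 10.0
ee_pos: [527.9, 26.2, 28.4]
tcp_rot: [2.146, -2.292, -0.001]
wrist_force: [-8.3, -0.1, 8.6]
gripper_width: 32.8
```

Call:
{"method": "play_rows", "body": {"commands": [0,0,0,0,-0.2,0.01,-1,0,0,0,0,-0.4,0.01,-1,0,0,0,0,-0.6,0.01,-1,0,0,0,0,-0.8,0.01,-1,0,0,0,0,-1.0,0.01,-1]}}

```text
t: 10.5
ee_pos: [536.6, 25.8, 28.4]
tcp_rot: [2.145, -2.29, -0.005]
wrist_force: [-9.1, 0.3, 7.3]
gripper_width: 33.0
```

Call:
{"method": "play_rows", "body": {"commands": [0,0,0,0,-0.2,-0.02,-1,0,0,0,0,-0.4,-0.02,-1,0,0,0,0,-0.5,-0.02,-1,0,0,0,0,-0.6,-0.02,-1]}}

```text
t: 10.9
ee_pos: [542.0, 25.6, 28.4]
tcp_rot: [2.145, -2.289, -0.006]
wrist_force: [-5.2, 0.1, 1.6]
gripper_width: 32.9
```

Call:
{"method": "play_rows", "body": {"commands": [0,0,0,0,-0.2,-0.01,-1,0,0,0,0,-0.4,-0.01,-1,0,0,0,0,-0.5,-0.01,-1,0,0,0,0,-0.6,-0.01,-1]}}

```text
t: 11.3
ee_pos: [547.5, 25.3, 28.4]
tcp_rot: [2.144, -2.288, -0.008]
wrist_force: [-6.2, 0.6, 3.1]
gripper_width: 32.8
```

```bash
cat > bt.py <<'E'
from h import *
q=sense(); print(q['ee_pos'],q['wrist_force'],q['torque'])
for n in ('scene','side'):
    s=snapshot(n); X=cloud(s)
    hsv=cv2.cvtColor(s['color'],cv2.COLOR_RGB2HSV).astype(int)
    m=(hsv[...,0]>8)&(hsv[...,0]<25)&(hsv[...,1]>60)&(X[...,0]>670)&(X[...,0]<775)&(X[...,1]>-40)&(X[...,1]<220)&(X[...,2]>15)&(X[...,2]<60)
    P=X[m]; A=np.c_[P[:,0]-720,P[:,1],np.ones(len(P))]
    for _ in range(3):
        c=np.linalg.lstsq(A,P[:,2],rcond=None)[0]; g=abs(A@c-P[:,2])<3; A,P=A[g],P[g]
    print(n,len(P),'slopes x,y',c.round(4),'z at y=20',(c[1]*20+c[2]).round(1))
E
python3 bt.py; python3 - <<'E'
E
```

```text
[547.48889757  25.29872769  28.39470729] [-6.22323247  0.56926322  3.10736291] [-0.01832083  0.33474181 -0.0146427 ]
scene 741 slopes x,y [-2.00000e-03  1.47000e-02  3.20873e+01] z at y=20 32.4
side 911 slopes x,y [2.40000e-03 2.74000e-02 3.08228e+01] z at y=20 31.4
```

Call:
{"method": "play_rows", "body": {"commands": [0,0,0,0,-0.2,0,-1,0,0,0,0,-0.4,0,-1,0,0,0,0,-0.5,0,-1,0,0,0,0,-0.6,0,-1]}}

```text
t: 11.8
ee_pos: [553.1, 25.0, 28.4]
tcp_rot: [2.144, -2.288, -0.009]
wrist_force: [-7.5, 0.8, 3.6]
gripper_width: 33.2
```

Call:
{"method": "play_rows", "body": {"commands": [0,0,0,0,-0.1,0,-1,0,0,0,0,-0.2,0,-1,0,0,0,0,-0.3,0,-1,0,0,0,0,-0.4,0,-1]}}

```text
t: 12.2
ee_pos: [556.5, 24.9, 28.4]
tcp_rot: [2.143, -2.287, -0.011]
wrist_force: [-6.4, 0.4, 4.6]
gripper_width: 32.7
```

Call:
{"method": "play_rows", "body": {"commands": [0,0,0,0,-0.1,0,-1,0,0,0,0,-0.15,0,-1,0,0,0,0,-0.2,0,-1,0,0,0,0,-0.2,0,-1]}}

```text
t: 12.6
ee_pos: [557.9, 24.9, 28.4]
tcp_rot: [2.143, -2.286, -0.013]
wrist_force: [-6.5, -0.1, 4.5]
gripper_width: 32.8
```

Call:
{"method": "play_rows", "body": {"commands": [0,0,0,0,-0.1,0,-1,0,0,0,0,-0.15,0,-1,0,0,0,0,-0.2,0,-1,0,0,0,0,-0.2,0,-1]}}

```text
t: 13.0
ee_pos: [559.3, 24.9, 28.4]
tcp_rot: [2.142, -2.285, -0.015]
wrist_force: [-5.6, 0.9, 3.7]
gripper_width: 33.0
```

Call:
{"method": "play_rows", "body": {"commands": [0,0,0,0,-0.1,0,-1,0,0,0,0,-0.15,0,-1,0,0,0,0,-0.2,0,-1,0,0,0,0,-0.2,0,-1]}}

```text
t: 13.4
ee_pos: [560.9, 24.8, 28.4]
tcp_rot: [2.142, -2.284, -0.016]
wrist_force: [-6.5, 0.4, 2.4]
gripper_width: 33.0
```

```bash
python3 bt.py
```

```text
[560.89254577  24.83506435  28.37976712] [-6.47473803  0.40987863  2.39594662] [-0.03889079  0.27245527 -0.04012323]
scene 731 slopes x,y [5.10000e-03 6.80000e-03 3.41815e+01] z at y=20 34.3
side 929 slopes x,y [9.00000e-04 1.72000e-02 3.31354e+01] z at y=20 33.5
```

Call:
{"method": "play_rows", "body": {"commands": [0,0,0,0,-0.08,0,-1,0,0,0,0,-0.15,0,-1,0,0,0,0,-0.15,0,-1,0,0,0,0,-0.15,0,-1]}}

```text
t: 13.9
ee_pos: [562.1, 24.8, 28.4]
tcp_rot: [2.142, -2.284, -0.017]
wrist_force: [-5.0, 0.6, 3.4]
gripper_width: 32.5
```

Call:
{"method": "play_rows", "body": {"commands": [0,0,0,0,-0.08,0,-1,0,0,0,0,-0.15,0,-1,0,0,0,0,-0.15,0,-1,0,0,0,0,-0.15,0,-1]}}

```text
t: 14.3
ee_pos: [563.3, 24.8, 28.4]
tcp_rot: [2.141, -2.283, -0.017]
wrist_force: [-6.3, 0.2, 2.9]
gripper_width: 32.9
```

Call:
{"method": "play_rows", "body": {"commands": [0,0,0,0,-0.08,0,-1,0,0,0,0,-0.15,0,-1,0,0,0,0,-0.15,0,-1,0,0,0,0,-0.15,0,-1]}}

```text
t: 14.7
ee_pos: [564.1, 24.8, 28.4]
tcp_rot: [2.141, -2.282, -0.019]
wrist_force: [-6.0, 0.8, 3.6]
gripper_width: 33.6
```

Call:
{"method": "play_rows", "body": {"commands": [0,0,0,0,-0.08,0,-1,0,0,0,0,-0.15,0,-1,0,0,0,0,-0.15,0,-1,0,0,0,0,-0.15,0,-1]}}

```text
t: 15.1
ee_pos: [565.1, 24.8, 28.4]
tcp_rot: [2.14, -2.282, -0.021]
wrist_force: [-6.1, 0.7, 3.5]
gripper_width: 32.9
```

Call:
{"method": "play_rows", "body": {"commands": [0,0,0,0,-0.08,0,-1,0,0,0,0,-0.15,0,-1,0,0,0,0,-0.15,0,-1,0,0,0,0,-0.15,0,-1]}}

```text
t: 15.5
ee_pos: [566.1, 24.8, 28.4]
tcp_rot: [2.14, -2.281, -0.022]
wrist_force: [-5.1, 0.6, 2.7]
gripper_width: 33.0
```

Call:
{"method": "play_rows", "body": {"commands": [0,0,0,0,-0.08,0,-1,0,0,0,0,-0.15,0,-1,0,0,0,0,-0.15,0,-1,0,0,0,0,-0.15,0,-1]}}

```text
t: 15.9
ee_pos: [567.2, 24.8, 28.4]
tcp_rot: [2.14, -2.28, -0.023]
wrist_force: [-6.4, -0.3, 2.6]
gripper_width: 33.2
```

```bash
python3 bt.py
```

```text
[567.20367937  24.75885133  28.37131621] [-6.36841406 -0.25057194  2.58349606] [-0.02582866  0.23182804 -0.04112474]
scene 757 slopes x,y [-8.10000e-03 -1.60000e-03  3.53506e+01] z at y=20 35.3
side 920 slopes x,y [8.90000e-03 1.41000e-02 3.39181e+01] z at y=20 34.2
```

Call:
{"method": "play_rows", "body": {"commands": [0.005,0.005,0,0,-0.08,0,-1,0.005,0.005,0,0,-0.15,0,-1,0.005,0.005,0,0,-0.15,0,-1,0.005,0.005,0,0,-0.15,0,-1]}}

```text
t: 16.4
ee_pos: [568.0, 24.8, 28.4]
tcp_rot: [2.139, -2.279, -0.014]
wrist_force: [-7.0, 0.6, 4.7]
gripper_width: 33.1
```

Call:
{"method": "play_rows", "body": {"commands": [0.005,0.005,0,0,-0.08,0,-1,0.005,0.005,0,0,-0.15,0,-1,0.005,0.005,0,0,-0.15,0,-1,0.005,0.005,0,0,-0.15,0,-1]}}

```text
t: 16.8
ee_pos: [568.7, 24.9, 28.5]
tcp_rot: [2.138, -2.278, -0.006]
wrist_force: [-7.0, 0.2, 5.2]
gripper_width: 33.0
```

Run:
```python
from h import *
from scipy.spatial.transform import Rotation as R
for r in ([2.147,-2.293,.003],[2.14,-2.28,-.023],sense()['tcp_rot']):
    M=R.from_rotvec(r).as_matrix(); z=M[:,2]; print('toolz',z.round(4),'yaw x',np.degrees(np.arctan2(M[1,0],M[0,0])),'level fix about tool x,y',(M.T@np.cross(z,[0,0,-1])).round(4))
print(sense()['wrist_force'],sense()['torque'])
```

```text
toolz [ 0.0011 -0.0016 -1.    ] yaw x -93.76679528095637 level fix about tool x,y [-0.0012 -0.0016 -0.    ]
toolz [-2.070e-02  8.000e-04 -9.998e-01] yaw x -93.62807214953308 level fix about tool x,y [ 0.0207 -0.0005 -0.    ]
toolz [-0.0152 -0.0091 -0.9998] yaw x -93.61741442121865 level fix about tool x,y [ 0.0146 -0.01    0.    ]
[-7.03263418  0.24440033  5.15229316] [0.22486871 0.75362889 0.09688193]
```

Call:
{"method": "play_rows", "body": {"commands": [0,-0.01,0,0,-0.05,0,-1,0,-0.01,0,0,-0.08,0,-1,0,-0.01,0,0,-0.08,0,-1]}}

```text
t: 17.1
ee_pos: [569.0, 24.9, 28.4]
tcp_rot: [2.143, -2.283, -0.018]
wrist_force: [-5.0, 0.4, 2.8]
gripper_width: 32.6
```

```bash
cat > wt.py <<'E'
from h import *
from scipy.spatial.transform import Rotation as R
q=sense(); M=R.from_rotvec(q['tcp_rot']).as_matrix(); z=M[:,2]
print('fix',(M.T@np.cross(z,[0,0,-1])).round(4),q['ee_pos'],q['wrist_force'],q['torque'])
s=snapshot('wrist'); X=cloud(s); np.savez('wrist3.npz',X=X,**s)
hsv=cv2.cvtColor(s['color'],cv2.COLOR_RGB2HSV).astype(int)
m=(hsv[...,0]>4)&(hsv[...,0]<18)&(hsv[...,1]>150)&(hsv[...,2]>50)
m=cv2.erode(m.astype(np.uint8),np.ones((9,9)))>0
P=X[m&(X[...,2]<60)&(X[...,0]>550)&(X[...,0]<650)]
A=np.c_[P[:,0]-600,P[:,1]-20,np.ones(len(P))]
for _ in range(3):
    c=np.linalg.lstsq(A,P[:,2],rcond=None)[0]; g=abs(A@c-P[:,2])<2; A,P=A[g],P[g]
print(len(P),'wedge top plane',c.round(4),'pitch err',c[0]+.152,P[:,0].min(),P[:,0].max())
m=X[...,2]<6; Q=X[m]; A=np.c_[Q[:,0]-600,Q[:,1]-20,np.ones(len(Q))]; print('shelf',np.linalg.lstsq(A,Q[:,2],rcond=None)[0].round(4))
E
python3 wt.py; python3 bt.py
```

```text
fix [0.0161 0.0002 0.    ] [568.97731549  24.89436049  28.3996757 ] [-5.04788656  0.42462783  2.83684015] [-0.1402952   0.56385622 -0.0362469 ]
19837 wedge top plane [-1.52700e-01  9.60000e-03  2.62464e+01] pitch err -0.0006569533809686612 550.0097227117177 649.9922901239016
shelf [-0.0009  0.     -0.8481]
[568.96076038  24.88578718  28.39611005] [-5.3199854  -1.54142729  2.57614835] [-0.0884812   0.53668859 -0.07409396]
scene 744 slopes x,y [-6.60000e-03 -2.50000e-03  3.59019e+01] z at y=20 35.9
side 914 slopes x,y [2.60000e-03 1.31000e-02 3.42897e+01] z at y=20 34.6
```

Call:
{"method": "play_rows", "body": {"commands": [0,0,0,0,-0.08,0,-1,0,0,0,0,-0.15,0,-1,0,0,0,0,-0.15,0,-1,0,0,0,0,-0.15,0,-1]}}

```text
t: 17.65
ee_pos: [570.0, 24.8, 28.4]
tcp_rot: [2.142, -2.282, -0.02]
wrist_force: [-6.7, -0.8, 4.2]
gripper_width: 32.7
```

Call:
{"method": "play_rows", "body": {"commands": [0,0,0,0,-0.08,0,-1,0,0,0,0,-0.15,0,-1,0,0,0,0,-0.15,0,-1,0,0,0,0,-0.15,0,-1]}}

```text
t: 18.05
ee_pos: [570.7, 24.8, 28.4]
tcp_rot: [2.141, -2.281, -0.022]
wrist_force: [-8.1, -0.2, 3.9]
gripper_width: 32.7
```

Call:
{"method": "play_rows", "body": {"commands": [0,0,0,0,-0.08,0,-1,0,0,0,0,-0.15,0,-1,0,0,0,0,-0.15,0,-1,0,0,0,0,-0.15,0,-1]}}

```text
t: 18.45
ee_pos: [571.0, 24.8, 28.4]
tcp_rot: [2.14, -2.279, -0.026]
wrist_force: [-10.8, -0.4, 6.6]
gripper_width: 32.8
```

Call:
{"method": "play_rows", "body": {"commands": [0,0,0,0,-0.08,-0.01,-1,0,0,0,0,-0.13,-0.01,-1,0,0,0,0,-0.13,-0.01,-1,0,0,0,0,-0.13,-0.01,-1]}}

```text
t: 18.85
ee_pos: [571.0, 24.8, 28.4]
tcp_rot: [2.139, -2.277, -0.03]
wrist_force: [-10.6, -0.6, 5.2]
gripper_width: 33.2
```

```bash
python3 bt.py; python3 wt.py
```

```text
[571.02141658  24.84262335  28.35279556] [-10.59847942  -0.61468587   5.24624507] [-0.18331102  0.91248941  0.01119486]
scene 726 slopes x,y [-1.14000e-02 -2.70000e-03  3.59932e+01] z at y=20 35.9
side 883 slopes x,y [5.4000e-03 9.9000e-03 3.4737e+01] z at y=20 34.9
fix [0.0256 0.0004 0.    ] [571.03015284  24.81395979  28.36239504] [-10.14143941   0.05727057   5.3420469 ] [-0.13684241  0.89752032  0.0305475 ]
19794 wedge top plane [-1.52500e-01  8.60000e-03  2.65671e+01] pitch err -0.00045579526795480607 550.0015980389622 649.9992200335713
shelf [-0.0009  0.     -0.846 ]
```

Call:
{"method": "play_rows", "body": {"commands": [0.004,0,0,0,-0.1,-0.01,-1,0.004,0,0,0,-0.17,-0.01,-1,0.004,0,0,0,-0.17,-0.01,-1,0.004,0,0,0,-0.17,-0.01,-1]}}

```text
t: 19.4
ee_pos: [571.1, 24.9, 28.4]
tcp_rot: [2.139, -2.277, -0.03]
wrist_force: [-10.5, -0.7, 6.8]
gripper_width: 32.9
```

Call:
{"method": "play_rows", "body": {"commands": [0.004,0,0,0,-0.1,-0.01,-1,0.004,0,0,0,-0.2,-0.02,-1,0.004,0,0,0,-0.23,-0.02,-1,0.004,0,0,0,-0.23,-0.02,-1,0.004,0,0,0,-0.23,-0.02,-1]}}

```text
t: 19.9
ee_pos: [571.3, 24.9, 28.4]
tcp_rot: [2.139, -2.276, -0.031]
wrist_force: [-13.6, -0.5, 7.9]
gripper_width: 32.8
```

Call:
{"method": "play_rows", "body": {"commands": [0.004,0,0,0,-0.1,-0.03,-1,0.004,0,0,0,-0.2,-0.05,-1,0.004,0,0,0,-0.25,-0.05,-1,0.004,0,0,0,-0.26,-0.05,-1,0.004,0,0,0,-0.26,-0.05,-1]}}

```text
t: 20.4
ee_pos: [571.5, 24.9, 28.4]
tcp_rot: [2.138, -2.274, -0.034]
wrist_force: [-13.5, 0.7, 6.1]
gripper_width: 32.7
```

Call:
{"method": "play_rows", "body": {"commands": [0.004,0,0,0,-0.15,-0.03,-1,0.004,0,0,0,-0.25,-0.05,-1,0.004,0,0,0,-0.29,-0.06,-1,0.004,0,0,0,-0.29,-0.06,-1,0.004,0,0,0,-0.29,-0.06,-1]}}

```text
t: 20.9
ee_pos: [571.6, 24.9, 28.4]
tcp_rot: [2.137, -2.272, -0.038]
wrist_force: [-14.9, -0.8, 6.4]
gripper_width: 32.7
```

Call:
{"method": "play_rows", "body": {"commands": [0.006,0,0,0,-0.15,-0.03,-1,0.01,0,0,0,-0.25,-0.05,-1,0.01,0,0,0,-0.31,-0.06,-1,0.01,0,0,0,-0.31,-0.06,-1,0.01,0,0,0,-0.31,-0.06,-1]}}

```text
t: 21.4
ee_pos: [571.6, 24.9, 28.4]
tcp_rot: [2.138, -2.273, -0.036]
wrist_force: [-15.9, -0.3, 7.7]
gripper_width: 33.1
```

```bash
python3 wt.py; python3 bt.py
```

```text
fix [ 0.0312  0.0009 -0.    ] [571.63019452  24.9385272   28.35241773] [-15.86893327  -0.26426717   7.67305472] [-0.3586268   2.04996649 -0.12406884]
19710 wedge top plane [-1.52300e-01  9.40000e-03  2.66412e+01] pitch err -0.0002856879208271157 550.0047813972511 649.9945719647002
shelf [-0.0009 -0.     -0.8406]
[571.62385371  24.92506266  28.32306293] [-16.0242558   -1.16015319   6.90645278] [-0.26563731  2.04243513 -0.0671743 ]
scene 737 slopes x,y [1.40000e-03 1.00000e-03 3.53414e+01] z at y=20 35.4
side 907 slopes x,y [3.00000e-03 1.49000e-02 3.42129e+01] z at y=20 34.5
```

Call:
{"method": "play_rows", "body": {"commands": [0.006,0,0,0,-0.2,-0.03,-1,0.008,0,0,0,-0.3,-0.06,-1,0.008,0,0,0,-0.35,-0.07,-1,0.008,0,0,0,-0.35,-0.07,-1,0.008,0,0,0,-0.35,-0.07,-1]}}

```text
t: 22.05
ee_pos: [571.8, 24.9, 28.4]
tcp_rot: [2.138, -2.272, -0.038]
wrist_force: [-17.5, -1.0, 7.1]
gripper_width: 33.0
```

Call:
{"method": "play_rows", "body": {"commands": [0.006,0,0,0,-0.2,-0.03,-1,0.008,0,0,0,-0.3,-0.06,-1,0.008,0,0,0,-0.39,-0.08,-1,0.008,0,0,0,-0.39,-0.08,-1,0.008,0,0,0,-0.39,-0.08,-1]}}

```text
t: 22.55
ee_pos: [572.0, 25.0, 28.3]
tcp_rot: [2.138, -2.271, -0.04]
wrist_force: [-18.5, -1.0, 7.5]
gripper_width: 32.8
```

Call:
{"method": "play_rows", "body": {"commands": [0,0,0,0,-0.3,-0.04,-1,0,0,0,0,-0.2,-0.02,-1,0,0,0,0,-0.12,0,-1,0,0,0,0,-0.12,0,-1], "grip_force": 60}}

```text
t: 22.95
ee_pos: [572.0, 25.0, 28.3]
tcp_rot: [2.136, -2.27, -0.043]
wrist_force: [-9.0, 0.4, 5.7]
gripper_width: 33.3
```

Call:
{"method": "play_rows", "body": {"commands": [0,0,0,0,-0.05,0,-1,0,0,0,0,-0.03,0,-1], "grip_force": 20}}

```text
t: 23.15
ee_pos: [572.0, 24.9, 28.3]
tcp_rot: [2.136, -2.269, -0.044]
wrist_force: [-4.5, 0.3, 3.0]
gripper_width: 32.9
```

Call:
{"method": "play_rows", "body": {"commands": [0,0,0,0,0,0,-0.1,0,0,0,0,0,0,0.1,0,0,0,0,0,0,0.3,0,0,0,0,0,0,0.5,0,0,0,0,0,0,0.7,0,0,0,0,0,0,0.7]}}

```text
t: 23.75
ee_pos: [572.1, 24.9, 28.3]
tcp_rot: [2.136, -2.27, -0.044]
wrist_force: [0.7, -0.7, -0.8]
gripper_width: 72.6
```

```bash
python3 wt.py; python3 bt.py
```

```text
fix [0.0376 0.0014 0.    ] [572.10003427  24.92783355  28.31866803] [ 0.66474055 -0.70233297 -0.78258358] [-0.04076266 -0.01125762  0.02105464]
19457 wedge top plane [-1.52700e-01  9.30000e-03  2.66967e+01] pitch err -0.0006918617205846078 550.0072720276407 649.9973185429773
shelf [-4.000e-04  1.000e-04 -8.511e-01]
[572.04823375  24.95856884  28.31114252] [0.40832266 0.94114983 0.15746286] [-0.00020441 -0.00407114 -0.00398933]
scene 727 slopes x,y [-4.50000e-03 -2.00000e-03  3.59152e+01] z at y=20 35.9
side 931 slopes x,y [5.00000e-04 1.29000e-02 3.44465e+01] z at y=20 34.7
```

Call:
{"method": "play_rows", "body": {"commands": [0,0,0,0,0.1,-1,0.8,0,0,0,0,0.2,-3,0.8,0,0,0,0,0.5,-7,0.8,0,0,0,0,2,-11,0.8,0,0,0,0,4,-15,0.8,0,0,0,0,4,-15,0.8]}}

```text
t: 24.5
ee_pos: [538.1, 26.9, 185.7]
tcp_rot: [2.14, -2.274, -0.032]
wrist_force: [-0.9, -0.6, -0.4]
gripper_width: 76.7
```

```bash
python3 bt.py; python3 look.py l3.png
```

```text
[538.08023546  26.9167575  185.67880271] [-0.86832604 -0.63839844 -0.42522056] [ 0.03266776 -0.0618285   0.04377076]
scene 752 slopes x,y [-3.40000e-03 -2.50000e-03  3.59668e+01] z at y=20 35.9
side 919 slopes x,y [6.00000e-04 9.60000e-03 3.49147e+01] z at y=20 35.1
[537.72605851  26.84482838 180.88034319] [ 2.13676148 -2.27064948 -0.0413721 ] [-0.57390686 -0.2356662  -0.36320996] [-0.00261581 -0.03084669 -0.02000956]
scene 42
dir -2.723742 [584.4016     6.387673] xmax 632.2139824423306
toe [(0.84, array([ 614.5, -193.5,    0. ]))]
side 95
dir -2.031532 [585.6402    31.965479] xmax 652.9703068764701
toe [(0.94, array([ 635.4, -212.9,    0. ]))]
```

View pics/l3.png

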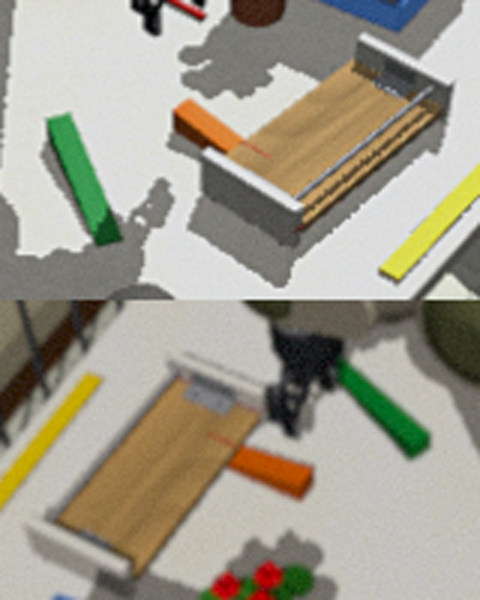

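The picture shows the wedge released at scene crop (205,130), under the front edge at the red tick. The board is still raised (top at the tick 35–36 mm) and the gripper is clear of everything. I'm handing in.

```bash
python3 -c "
from bench import hand_in; print(hand_in())"
```

```text
the job is handed in; nothing more can be done
None
```

I slid the orange wedge thin end first under the board at the red tick, stopped once the board was bearing on the bracket, and released it. I handed in at about 25 s of the 72 s allowed. No verdict was reported.

**Push:** it held at about 6 N while the board rose. It began to climb at TCP x ≈ 570.5 mm, and I stopped at 18.5 N. Allowing for the hand also bearing down, I put the climb at about 10–12 N, inside the 9–14 N snug range. The contact force between wedge and board was not measured, only inferred from that push.

**Last checks:**
- **Wedge:** its top slope measured 0.1527 against 0.152 expected, so it sits flat. It runs within about 2 mm of the tick, going by the arm's pose, and is square to the board within about 1°. It showed no sign of moving when the grip opened.
- **Board:** its top at the tick is 35–36 mm high, up from about 27 mm, and it stayed there after release. It did not rise further over the last millimetres of push.
- **Robot and surroundings:** the arm is clear of everything and the wrist force is near zero. I only moved the wedge, but I did not re-measure the other items.

**Disagreements:** the two cameras differ on the board's remaining tilt, at -0.0025 rad (scene) and about 0.010 rad (side). That is beyond the 0.005 rad tolerance, so levelness rests mainly on the force rise and the stalled height. The gripper also pitched by about 0.04 rad during the final push, but the wedge stayed flat.

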